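# Clear the gauge and close it on a tile sample

### The job

Someone left a small wooden sample box in the bench gauge, between the sliding jaw and the hexagonal concrete tile: first lift it out and stand it upright and wholly on the free part of the cork mat, with the loose chip still inside. Then slide the jaw gently along until the tile sits flat against the fence and the jaw's sprung face has begun to give but is not pushed right in, and leave the gauge gripping the tile lightly like that. Do not disturb the other things on the table.

Things in the scene. Friction and masses are not known exactly. Their poses are not given: they have to be found in the camera images.
- gauge: bench gauge for tiles, screwed down: a flat steel-topped bed 90 mm (x) by 320 mm (y), running from y -150 to y +170 mm. Origin on the table under the middle of the measuring range; bed top 15 mm above it. The fence stands at the -y end, the jaw slides along y at the +y end; the bed's middle line is x = 0
- fence: steel fence across the bed, 64 mm wide (x), 46 mm high with a 10 mm clamping knob on top. It is locked at a setting that differs from day to day (0 to 18 mm) and does not yield. Origin at table height under its working face, which looks to the gauge's +y; axes as the gauge's
- jaw (a joint): sliding jaw, travel in m along the gauge's -y (grows as it closes on the tile; 0 = fully open). At 0 the unpressed sprung face stands at gauge y = +118 mm; it stands at y = 118 mm minus this value. It stays where it is left: the rail drags with about 9 N. The jaw's block lies 14 to 60 mm behind the sprung face, its top 50 mm above the table
- jaw_grip (a point): point to take the jaw by: inside the black upright handle on the jaw, 26 mm (gauge x) by 16 mm (gauge y), from 50 to 95 mm above the table; this point is 78 mm up, on its axis, 40 mm behind the unpressed sprung face
- sprung_face: steel plate on the jaw's front, 54 mm wide, 8 mm thick, from 18 to 40 mm above the table. A spring holds it out: it starts to give at 3 N and is right in after 4 mm at 7 N (two brass pins then stand out of the jaw's back). Origin at table height under its working face, which looks to the gauge's -y; axes as the gauge's
- tile: hexagonal grey concrete tile sample lying on the bed between fence and box, 60 mm across flats, 22 mm thick, about 160 g. Origin at the centre of its underside; y and two directions at 60 degrees to it are normal to the flats; it starts a few degrees askew, not touching the fence
- box: open-topped light wooden sample box standing on the gauge's bed between tile and jaw: 56 x 56 mm, 38 mm high, walls 5 mm, about 120 g. Origin at the centre of its underside, axes along its sides
- chip: loose white hexagonal ceramic chip in the box, 32 mm across flats, 9 mm thick. Origin at the centre of its underside
- mat: cork mat fixed to the table, 190 mm (x) by 130 mm (y), 4 mm thick, left or right of the gauge. Origin at the centre of its underside. The free part is the half towards its own -x, the spare box stands on the other half
- spare_box: another empty wooden box, same size as the one in the gauge, standing on the mat: leave alone. Origin at the centre of its underside
- slab: large hexagonal concrete tile lying on the table on the side across from the mat, 130 mm across flats, 26 mm thick: leave alone. Origin at the centre of its underside
- square: small square terracotta tile on the table between robot and gauge, 45 x 45 x 9 mm: leave alone. Origin at the centre of its underside
- rule: aluminium straightedge on the table beyond the gauge, 22 x 160 x 4 mm, long along its y: leave alone. Origin at the centre of its underside
Things that resemble listed ones, but are neither listed nor needed, are in the scene too. Leave any yellow look-alike of the tile alone. Leave any green look-alike of the box alone.

How it is judged:
By the outcome, as a careful person would: the job done as asked, in the order asked, and still so for the second after the job is handed in, with the robot touching nothing.
It also fails if it takes over 67 s, if anything falls off the work surface, if the arm or the gripper's body presses on something with over 40 N, if the wrist force passes 120 N, or if a joint passes its speed limit or range.

### The arm

A 7-joint arm with a two-finger parallel gripper is mounted at the origin on the work surface. World frame = base frame: x ahead of the robot, y to its left, z up, the work surface at z = 0. Lengths are in m, angles in degrees, forces in N, time in s.
With the tool pointing down it reaches from about 0.35 to 0.9 m from the base axis. Payload 8.1 kg.
Tool frame: the origin (TCP) lies at the centre of the arm's flange, where the gripper is bolted on; the fingertips stand 173 mm ahead of it and the grasp point (between the pads) lies 155 mm ahead of it; z points along the fingers, y is the direction in which the jaws open and shut (so a half turn about z gives the same grasp; the last joint's range is limited). The gripper opens to 85 mm and grips with 20 to 120 N. Pads are 22 mm wide; open, the fingers measure 114 mm over their backs; the gripper's body (76 mm by 85 mm) begins 54 mm behind the grasp point. The pads swing forward as they close: fully open they stand 13 mm farther back than shut.
Start: joints at [-82.827, 24.895, 1.432, 90.138, -0.665, 64.973, -4.303], TCP at [0.141, 0.609, 0.405] pointing down, gripper open.
Joint ranges: [-149.89, 149.89], [-25.12, 119.58], [-72.63, 75.52], [4.76, 147.25], [-75.54, 255.54], [6.69, 114.76], [-157.13, 157.13]. Speed limits (degrees/s): [127.2, 127.2, 172.46, 172.46, 180, 180, 180].

### API

Orientations are given as [roll, pitch, yaw] about the fixed x, y, z axes, in that order (R = Rz(yaw) Ry(pitch) Rx(roll)).
In Python, from station import r gives the robot as it stands.
- The arm moves only by the tool play_rows, never from a script. Its argument "commands" is a list of rows, each a list of 3 entries, a list of its own where there are three numbers: the turn, a rotation vector about the world's x, y, z in degrees, then the shift along the world's x, y, z in cm, then the gripper's target within -1 to 1 (fully open at 1, half-way at 0, shut at -1). A call has 1 to 5 rows; each row shifts and turns the pose as measured when the row begins; what a row does not reach is not made up. A row lasts 1/10 s, in which the tool goes at most 50 mm and 8.59 degrees, less where a joint would pass 70% of its speed; a pose out of reach is approached as far as the arm can. A call is refused whole if a number of a shift passes 5 or a number of a turn 8.59, either way. A call with a gripper value outside its range is refused whole. The fingers move at their own pace and stop on an object; "newtons" is the grip in N (left out, the last holds). Time passes only in rows, so rows that do not move let the fingers close. It gives the time, the measured TCP pose, the force and the opening at its end, in the units of the state.
- r.sense(): the state, without advancing time (a new reading comes with each control period).
- r.read_camera(name): name is "scene" or "top" or "wrist"; returns the picture (400x640x3 uint8, blue, green, red); there is no depth.
- r.get_calibration(name): a dict with "intrinsics" (3x3 intrinsics, pixels), "position" and "rotation" of the camera in the world; the wrist camera has in their place "T_tool_cam" (4x4, takes a point from camera to tool coordinates, whose origin is the TCP and whose axes are the flange's). Camera axes: x right, y down, z forward; pixel columns grow to the right and rows downward; lengths in m; the calibration is good to about 2 mm. A picture is of the moment at which its call begins: read the wrist's pose just before it. get_calibration takes no time and is no camera call.
- r.finish_job(): hands the job in, once; it reports no verdict.
The state is a dict: "clock": time; "joints": joint angles; "qvel": joint speeds; "tau": joint torques, N m; "ee_pos": TCP position; "ee_rot": TCP orientation; "contact_force": force on the tool from outside, world axes, zero at the start; "torque": the same for the moment, N m; "grip_width": opening from 0.0 (shut) to 1.0 (fully open).
Only numpy, scipy, OpenCV 4.12 (cv2) and the standard library are available. Lean on these libraries where they do the work, as an engineer would, in place of code of your own. Each camera call takes 0.05 s, during which the arm holds its last target. There are 200 camera calls.

## Working session

There is one attempt and no reset: what is moved stays moved. The work goes in short steps, Python scripts to look and compute and a tool call to move; the robot and the scene stay as the last step left them, time stands still between calls to the robot, and variables do not carry over. Pictures are saved under pics/ and viewed, about 8 in all and at most 12, crops included, and the job is handed in when it is done.

Besides the shell and the picture viewer there is one more tool, called after ">>>" by a JSON object that holds its "method" and its "body", one argument or row to a line. play_rows: Moves the arm, as the interface text tells. Its arguments: {"type":"object","properties":{"commands":{"type":"array"},"newtons":{"type":"number"}},"required":["commands"]}

```bash
mkdir -p pics; ls; python3 - <<'E'
from station import r
import cv2,numpy as np
for n in("top","scene"):
    cv2.imwrite(f"pics/{n}0.png",r.read_camera(n)); print(n,r.get_calibration(n))
print(r.get_calibration("wrist"));print(r.sense())
E
```

```text
pics
top {'intrinsics': array([[469.94647964,   0.        , 318.90210918],
       [  0.        , 469.94647964, 199.87022543],
       [  0.        ,   0.        ,   1.        ]]), 'position': array([0.36652153, 0.01189422, 1.04709171]), 'rotation': array([-170.24280003,   -0.89333161,  -90.53449114])}
scene {'intrinsics': array([[380.40853667,   0.        , 314.91740319],
       [  0.        , 380.40853667, 199.28819545],
       [  0.        ,   0.        ,   1.        ]]), 'position': array([ 0.83649897, -0.30505355,  0.84391952]), 'rotation': array([-150.35083509,   -0.34173423,   45.89896936])}
{'intrinsics': array([[315.19084611,   0.        , 314.66198869],
       [  0.        , 315.19084611, 198.19873418],
       [  0.        ,   0.        ,   1.        ]]), 'T_tool_cam': array([[ 7.74165960e-04, -9.58724795e-01, -2.84334607e-01,
         7.22255807e-02],
       [ 9.99999649e-01,  8.32986001e-04, -8.59502977e-05,
        -9.20955290e-04],
       [ 3.19249428e-04, -2.84334440e-01,  9.58725104e-01,
         3.00471060e-02],
       [ 0.00000000e+00,  0.00000000e+00,  0.00000000e+00,
         1.00000000e+00]])}
{'clock': 0.1, 'joints': array([-82.82668969,  24.93301167,   1.42982834,  90.18213681,
        -0.66517044,  64.97287736,  -4.30227429]), 'qvel': array([-0.03854486, -0.06915191, -0.03976384, -0.068747  , -0.04544753,
       -0.01805376, -0.08901375]), 'tau': array([ 2.53829894e-03, -6.71751738e+01,  1.02792062e+00, -3.16899776e+01,
        1.57980679e-02,  7.39851472e-03,  4.70129510e-05]), 'ee_pos': array([0.14111908, 0.60866039, 0.40400989]), 'ee_rot': array([-1.79920533e+02,  6.36258087e-03,  1.66945554e+02]), 'contact_force': array([0.03503864, 0.15698202, 0.69425516]), 'torque': array([-0.03370074, -0.04204817,  0.03568733]), 'grip_width': 1.0026171802432085}
```

View pics/top0.png

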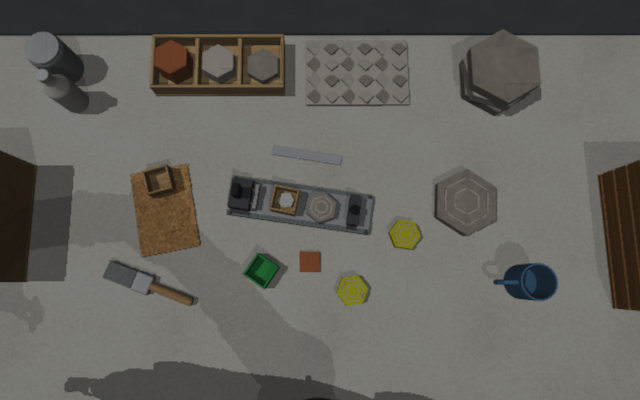

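View pics/scene0.png

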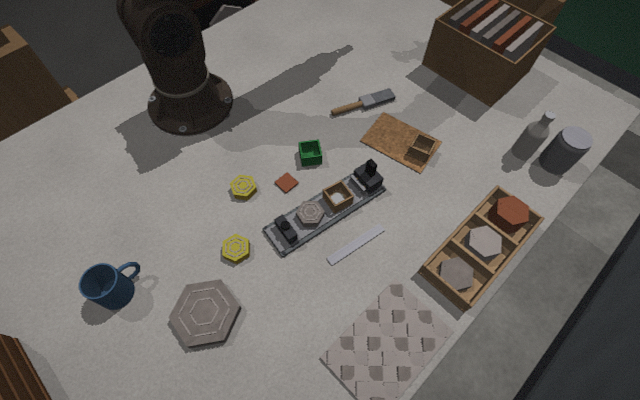

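The top view (image up = +x, right = −y) shows:
- the gauge from about (228,196) to (373,215), with the jaw on the left at (242,194), the box at (286,200), the tile at (321,208) and the fence at (355,211)
- the mat around (166,210), its free half around (170,232)

```bash
cat > h.py <<'E'
import numpy as np,cv2
from station import r
from scipy.spatial.transform import Rotation as Ro
def cam(n,s=None):
    c=r.get_calibration(n);K=c["intrinsics"]
    if n=="wrist":
        s=s or r.sense();T=np.eye(4);T[:3,:3]=Ro.from_euler("xyz",s["ee_rot"],degrees=True).as_matrix();T[:3,3]=s["ee_pos"]
        T=T@np.array(c["T_tool_cam"]);return K,T[:3,:3],T[:3,3]
    return K,Ro.from_euler("xyz",c["rotation"],degrees=True).as_matrix(),np.array(c["position"])
def ray(C,uv,z):
    K,R,p=C;uv=np.atleast_2d(uv).astype(float)
    d=np.c_[uv,np.ones(len(uv))]@np.linalg.inv(K).T@R.T
    return (p+d*((z-p[2])/d[:,2])[:,None])[:,:2]
def proj(C,P):
    K,R,p=C;q=(np.atleast_2d(P)-p)@R@K.T;return q[:,:2]/q[:,2:]
E
python3 - <<'E'
from h import *
im=cv2.imread("pics/top0.png");C=cam("top")
hsv=cv2.cvtColor(im,cv2.COLOR_BGR2HSV)
m=cv2.inRange(hsv,(8,80,40),(25,255,255))
n,l,s,c=cv2.connectedComponentsWithStats(m)
for i in range(1,n):
    if s[i,4]>60 and s[i,1]>130:
        pts=np.argwhere(l==i)[:,::-1].astype(np.float32)
        z=.004 if s[i,4]>2000 else .053
        w=ray(C,pts,z).astype(np.float32);a=cv2.minAreaRect(w)
        print(s[i],np.round(a[0],4),np.round(a[1],4),round(a[2],1))
        if z<.01: print(np.round(cv2.boxPoints(a),3))
g=np.array([[228,213],[231,178],[373,196],[370,233]]);print("gauge corners",ray(C,g,.015).round(4))
cv2.imwrite("pics/crop.png",cv2.resize(im[165:245,215:385],None,fx=4.7,fy=4.7,interpolation=cv2.INTER_CUBIC))
E
```

```text
[ 598  160   42  151 4886] [ 0.4705 -0.6785] [0.0944 0.3422] 82.8
[[ 0.295 -0.704]
 [ 0.634 -0.747]
 [ 0.646 -0.653]
 [ 0.307 -0.61 ]]
[ 131  164   69   93 4816] [0.5301 0.3395] [0.1969 0.1297] 10.7
[[0.421 0.385]
 [0.445 0.257]
 [0.639 0.294]
 [0.615 0.421]]
[ 32 166   5  35  70] [0.5782 0.6048] [0.0743 0.0046] 0.5
[270 184  30  32 489] [0.5384 0.069 ] [0.0562 0.0589] 76.6
[ 13 251  16  31  65] [0.3984 0.6052] [0.023  0.0663] 68.9
[300 252  20  20 400] [0.4063 0.0158] [0.04   0.0396] 89.5
[150 283  43  22 371] [0.3434 0.3022] [0.093 0.017] 68.4
gauge corners [[ 0.5157  0.1955]
 [ 0.5949  0.1906]
 [ 0.5518 -0.1269]
 [ 0.469  -0.1179]]
```

View pics/crop.png

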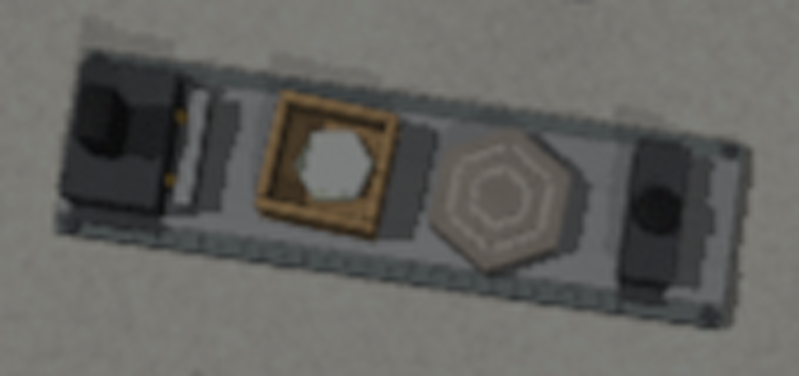

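The crop shows the jaw block on the left with its white sprung face at x≈195, and the box at (328,165) holding the chip. The tile is at (500,198), slightly askew, and the fence is on the right with its face at x≈628. Now I'll move above the box.

>>> {"method": "play_rows", "body": {
  "commands": [
    [[0, 0, -6], [2.6, -3.6, 0], 1],
    [[0, 0, -6], [2.6, -3.6, 0], 1],
    [[0, 0, -6], [2.6, -3.6, 0], 1],
    [[0, 0, -6], [2.6, -3.6, 0], 1],
    [[0, 0, -6], [2.6, -3.6, 0], 1]
  ]
}}

```text
clock: 0.6
ee_pos: [0.2685, 0.4264, 0.401]
ee_rot: [-179.8, -0.2, 136.6]
contact_force: [0.5, 0.9, 0.6]
grip_width: 1.002
```

>>> {"method": "play_rows", "body": {
  "commands": [
    [[0, 0, -6], [2.6, -3.6, 0], 1],
    [[0, 0, -6], [2.6, -3.6, 0], 1],
    [[0, 0, -6], [2.6, -3.6, 0], 1],
    [[0, 0, -6], [2.6, -3.6, 0], 1],
    [[0, 0, -6], [2.6, -3.6, 0], 1]
  ]
}}

```text
clock: 1.1
ee_pos: [0.4017, 0.2374, 0.4005]
ee_rot: [-179.7, -0.2, 105.3]
contact_force: [-0.0, 0.8, 0.3]
grip_width: 1.001
```

>>> {"method": "play_rows", "body": {
  "commands": [
    [[0, 0, -6], [2.6, -3.6, 0], 1],
    [[0, 0, -6], [2.6, -3.6, 0], 1],
    [[0, 0, -6], [2.6, -3.6, 0], 1],
    [[0, 0, -6], [2.6, -3.6, 0], 1],
    [[0, 0, -6], [2.6, -3.6, 0], 1]
  ]
}}

```text
clock: 1.6
ee_pos: [0.5347, 0.0489, 0.4003]
ee_rot: [-179.7, -0.2, 74.1]
contact_force: [1.3, 1.0, -0.5]
grip_width: 1.004
```

```bash
python3 - <<'E'
from h import *
s=r.sense();im=r.read_camera("wrist");cv2.imwrite("pics/w1.png",im);print(s["ee_pos"],s["ee_rot"])
C=cam("wrist",s);np.save("w1.npy",np.r_[s["ee_pos"],s["ee_rot"]])
hsv=cv2.cvtColor(im,cv2.COLOR_BGR2HSV);m=cv2.inRange(hsv,(8,80,40),(25,255,255))
n,l,st,c=cv2.connectedComponentsWithStats(m)
for i in range(1,n):
    if st[i,4]>300:
        pts=np.argwhere(l==i)[:,::-1].astype(np.float32);a=cv2.minAreaRect(ray(C,pts,.053).astype(np.float32))
        print(st[i],np.round(a[0],4),np.round(a[1],4),round(a[2],1))
E
```

```text
[0.53467673 0.04893502 0.40033793] [-179.68079593   -0.24190246   74.14220274]
[ 50   0  24  27 503] [0.3557 0.258 ] [0.0214 0.0193] 69.0
[ 534    0  106   88 4115] [0.8078 0.1102] [0.0829 0.0903] 89.5
[ 290  131   57   58 2150] [0.5418 0.0664] [0.0571 0.0554] 77.2
[ 203  204   46   42 1281] [0.4268 0.0261] [0.0401 0.0404] 89.8
[293 327  45  22 427] [ 0.4791 -0.1384] [0.0282 0.0538] 79.4
```

View pics/w1.png

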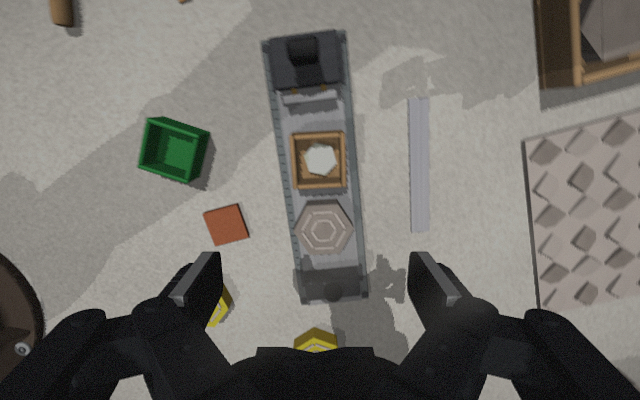

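The wrist view shows the box at (320,160), the tile at (323,228), the fence at (333,285) and the jaw at (305,60). Both cameras put the box at about (0.541, 0.067), yaw 77°. Next I'll descend.

>>> {"method": "play_rows", "body": {
  "commands": [
    [[0, 0, 2.9], [0.6, 1.8, -3], 1],
    [[0, 0, 0], [0, 0, -4.5], 1],
    [[0, 0, 0], [0, 0, -4.5], 1],
    [[0, 0, 0], [0, 0, -3], 1],
    [[0, 0, 0], [0, 0, 0], 1]
  ]
}}

```text
clock: 2.15
ee_pos: [0.5454, 0.0558, 0.2467]
ee_rot: [179.8, -0.0, 75.8]
contact_force: [-0.2, 0.6, 0.7]
grip_width: 1.0
```

>>> {"method": "play_rows", "body": {
  "commands": [
    [[0, 0, 1.2], [-0.4, 1.1, 0], 1],
    [[0, 0, 0], [0, 0, -2], 1],
    [[0, 0, 0], [0, 0, 0], 1]
  ]
}}

```text
clock: 2.45
ee_pos: [0.542, 0.0688, 0.2296]
ee_rot: [179.7, -0.1, 77.2]
contact_force: [-0.9, -0.7, 0.1]
grip_width: 0.998
```

>>> {"method": "play_rows", "body": {
  "commands": [
    [[0, 0, 0], [-0.1, -0.1, -1.7], 1],
    [[0, 0, 0], [0, 0, -1.6], 1],
    [[0, 0, 0], [0, 0, 0], 1]
  ]
}}

```text
clock: 2.75
ee_pos: [0.5431, 0.0706, 0.2023]
ee_rot: [179.3, -0.4, 77.5]
contact_force: [-0.8, 0.4, -0.8]
grip_width: 1.003
```

>>> {"method": "play_rows", "body": {
  "commands": [
    [[0, 0, 0], [0, 0, 0], 0.3],
    [[0, 0, 0], [0, 0, 0], 0.1],
    [[0, 0, 0], [0, 0, 0], 0],
    [[0, 0, 0], [0, 0, 0], -0.2],
    [[0, 0, 0], [0, 0, 0], -0.2]
  ],
  "newtons": 30
}}

```text
clock: 3.25
ee_pos: [0.5446, 0.0717, 0.208]
ee_rot: [179.0, -0.7, 77.6]
contact_force: [-0.4, -0.9, -2.1]
grip_width: 0.646
```

The grip is too high: z drifted up to 0.208 while closing. I'll open a little, lower and re-grip, compensating for the drift.

>>> {"method": "play_rows", "body": {
  "commands": [
    [[0, 0, 0], [0, 0, 0], 0.9],
    [[0, 0, 0], [-0.2, -0.2, 0], 0.9],
    [[0, 0, 0], [0, 0, -0.8], 0.9],
    [[0, 0, 0], [0, 0, -1], 0.9]
  ]
}}

```text
clock: 3.65
ee_pos: [0.5432, 0.0695, 0.1904]
ee_rot: [178.8, -0.7, 77.6]
contact_force: [1.0, -0.7, -0.7]
grip_width: 0.95
```

```bash
python3 - <<'E'
from h import *
s=r.sense();R=Ro.from_euler("xyz",s["ee_rot"],degrees=True)
print(s["ee_pos"],s["ee_rot"],s["grip_width"],s["contact_force"])
print("turn",(Ro.from_euler("xyz",[180,0,77.2],degrees=True)*R.inv()).as_rotvec(degrees=True), "grasp",s["ee_pos"]+R.apply([0,0,.155]))
E
```

```text
[0.54322648 0.06951241 0.19036734] [178.82191143  -0.72154592  77.58400401] 0.9502280455083663 [ 0.97854819 -0.65572837 -0.68981632]
turn [-0.44697363  1.30716077 -0.37656737] grasp [0.54675835 0.07073308 0.03541239]
```

>>> {"method": "play_rows", "body": {
  "commands": [
    [[-0.4, 1.3, -0.4], [-0.2, -0.1, 0.1], 0.9],
    [[0, 0, 0], [0, 0, 0], 0.4],
    [[0, 0, 0], [0, 0, -0.1], 0.2],
    [[0, 0, 0], [0, 0, -0.1], 0],
    [[0, 0, 0], [0, 0, -0.1], -0.3]
  ],
  "newtons": 30
}}

```text
clock: 4.15
ee_pos: [0.5409, 0.0678, 0.1886]
ee_rot: [-179.8, 0.0, 77.1]
contact_force: [-6.0, -1.2, 17.8]
grip_width: 0.655
```

>>> {"method": "play_rows", "body": {
  "commands": [
    [[0, 0, 0], [0, 0, -0.1], -0.3],
    [[0, 0, 0], [0, 0, 0], -0.3]
  ]
}}

```text
clock: 4.35
ee_pos: [0.5408, 0.0677, 0.189]
ee_rot: [-179.8, -0.1, 77.1]
contact_force: [0.1, -0.5, -2.2]
grip_width: 0.651
```

>>> {"method": "play_rows", "body": {
  "commands": [
    [[0, 0, 0], [0, 0, 1], -0.3],
    [[0, 0, 0], [0, 0, 3], -0.3],
    [[0, 0, 0], [0, 0, 4], -0.3],
    [[0, 0, 0], [0, 0, 4], -0.3],
    [[0, 0, 0], [0, 0, 3], -0.3]
  ]
}}

```text
clock: 4.85
ee_pos: [0.5377, 0.0673, 0.3412]
ee_rot: [-179.2, 0.3, 77.0]
contact_force: [0.1, -0.4, -2.1]
grip_width: 0.651
```

```bash
python3 - <<'E'
from h import *
s=r.sense();print(s["ee_pos"],s["ee_rot"],s["grip_width"],s["contact_force"])
t=r.read_camera("top");w=r.read_camera("wrist")
cv2.imwrite("pics/l.png",np.hstack([cv2.resize(t[130:280,110:410],None,fx=1.33,fy=1.33),w[:200,120:520]])) if 0 else cv2.imwrite("pics/l.png",np.vstack([cv2.resize(t[130:280,110:410],(640,320)),w[:260]]))
C=cam("top");print(proj(C,[[.4835,.331,.004],[.53,.3395,.004]]))
E
```

```text
[0.53770061 0.06726894 0.34123728] [-179.21905922    0.29087442   77.03764371] 0.650707146190219 [ 0.11271731 -0.43271839 -2.08489909]
[[167.22155205 228.52893233]
 [164.34033157 207.83254511]]
```

View pics/l.png

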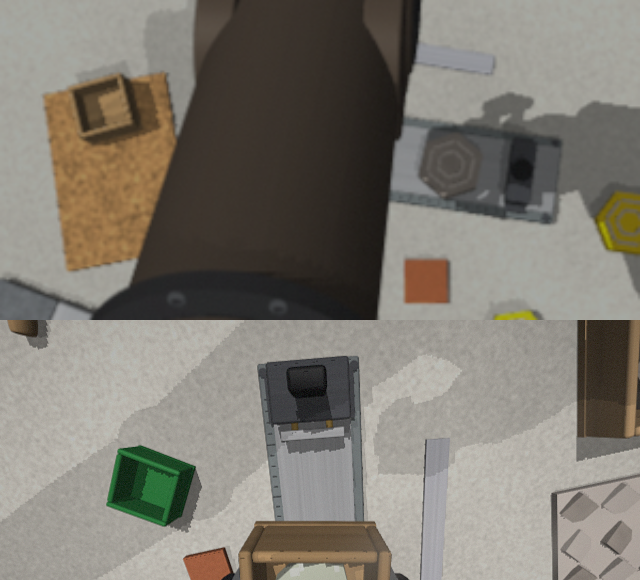

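The box is held with the chip in it (box at the bottom of the wrist view, white chip inside). The tile is undisturbed, and the mat's free half is clear. Carrying it to the mat now.

>>> {"method": "play_rows", "body": {
  "commands": [
    [[0, 0, 3.4], [-0.8, 3.7, 0], -0.3],
    [[0, 0, 3.4], [-0.8, 3.7, 0], -0.3],
    [[0, 0, 3.4], [-0.8, 3.7, 0], -0.3],
    [[0, 0, 3.4], [-0.8, 3.7, 0], -0.3],
    [[0, 0, 3.4], [-0.8, 3.7, 0], -0.3]
  ]
}}

```text
clock: 5.45
ee_pos: [0.4971, 0.2508, 0.3436]
ee_rot: [-179.6, 0.3, 93.9]
contact_force: [1.2, -0.4, -2.3]
grip_width: 0.651
```

>>> {"method": "play_rows", "body": {
  "commands": [
    [[0, 0, 3.4], [-0.8, 3.7, 0], -0.3],
    [[0, 0, 3.4], [-0.8, 3, 0], -0.3],
    [[0, 0, 0], [0, 0, 0], -0.3]
  ]
}}

```text
clock: 5.75
ee_pos: [0.4765, 0.3264, 0.3414]
ee_rot: [-179.4, 0.2, 101.6]
contact_force: [0.2, 0.8, -2.3]
grip_width: 0.651
```

```bash
cat > st.py <<'E'
import sys
from h import *
# usage: st.py x y z yaw
t=[float(a) for a in sys.argv[1:]]
s=r.sense();R=Ro.from_euler("xyz",s["ee_rot"],degrees=True)
print(s["clock"],s["ee_pos"].round(4),s["ee_rot"].round(2),round(s["grip_width"],3),s["contact_force"].round(1))
print("turn",(Ro.from_euler("xyz",[180,0,t[3]],degrees=True)*R.inv()).as_rotvec(degrees=True).round(1),"shift cm",((np.array(t[:3])-s["ee_pos"])*100).round(2))
E
python3 st.py .479 .330 .178 100.8
```

```text
5.75 [0.4765 0.3264 0.3414] [-179.38    0.2   101.57] 0.651 [ 0.2  0.8 -2.3]
turn [ 0.3 -0.6 -0.8] shift cm [  0.25   0.36 -16.34]
```

>>> {"method": "play_rows", "body": {
  "commands": [
    [[0.3, -0.6, -0.8], [0.2, 0.4, -3], -0.3],
    [[0, 0, 0], [0, 0, -4], -0.3],
    [[0, 0, 0], [0, 0, -4], -0.3],
    [[0, 0, 0], [0, 0, -2], -0.3],
    [[0, 0, 0], [0, 0, 0], -0.3]
  ]
}}

```text
clock: 6.25
ee_pos: [0.477, 0.3297, 0.206]
ee_rot: [180.0, 0.1, 100.8]
contact_force: [0.2, -0.4, -1.7]
grip_width: 0.655
```

```bash
python3 st.py .479 .330 .178 100.8
```

```text
6.25 [0.477  0.3297 0.206 ] [1.8000e+02 1.1000e-01 1.0078e+02] 0.655 [ 0.2 -0.4 -1.7]
turn [0.1 0.  0. ] shift cm [ 0.2   0.03 -2.8 ]
```

>>> {"method": "play_rows", "body": {
  "commands": [
    [[0, 0, 0], [0.2, 0, -1.4], -0.3],
    [[0, 0, 0], [0, 0, -1], -0.3],
    [[0, 0, 0], [0, 0, -0.3], -0.3],
    [[0, 0, 0], [0, 0, 0], -0.3]
  ]
}}

```text
clock: 6.65
ee_pos: [0.4803, 0.3291, 0.1789]
ee_rot: [179.9, 0.1, 100.7]
contact_force: [0.0, 0.0, -0.8]
grip_width: 0.653
```

>>> {"method": "play_rows", "body": {
  "commands": [
    [[0, 0, 0], [0, 0, -0.1], -0.3],
    [[0, 0, 0], [0, 0, 0], -0.3]
  ]
}}

```text
clock: 6.85
ee_pos: [0.4808, 0.3294, 0.1789]
ee_rot: [179.8, 0.0, 100.7]
contact_force: [0.7, -0.0, -1.8]
grip_width: 0.647
```

>>> {"method": "play_rows", "body": {
  "commands": [
    [[0, 0, 0], [0, 0, -0.15], -0.3],
    [[0, 0, 0], [0, 0, -0.15], -0.3]
  ]
}}

```text
clock: 7.05
ee_pos: [0.4811, 0.3296, 0.1777]
ee_rot: [179.7, -0.0, 100.7]
contact_force: [-6.0, -4.3, 24.2]
grip_width: 0.651
```

Contact with the mat is felt. Releasing and lifting off.

>>> {"method": "play_rows", "body": {
  "commands": [
    [[0, 0, 0], [0, 0, 0.05], 0.5],
    [[0, 0, 0], [0, 0, 0], 0.8],
    [[0, 0, 0], [0, 0, 0], 0.9],
    [[0, 0, 0], [0, 0, 0.3], 0.9],
    [[0, 0, 0], [0, 0, 1], 0.9]
  ]
}}

```text
clock: 7.55
ee_pos: [0.4812, 0.3298, 0.1921]
ee_rot: [179.7, -0.1, 100.7]
contact_force: [-0.3, 0.3, 0.6]
grip_width: 0.955
```

>>> {"method": "play_rows", "body": {
  "commands": [
    [[0, 0, 0], [0, 0, 3], 0.9],
    [[0, 0, 0], [0, 0, 4], 0.9],
    [[0, 0, 0], [0, 0, 4], 0.9],
    [[0, 0, 0], [0, 0, 4], 0.9],
    [[0, 0, 0], [0, 0, 2], 0.9]
  ]
}}

```text
clock: 8.05
ee_pos: [0.4798, 0.3281, 0.3693]
ee_rot: [179.9, 0.1, 100.6]
contact_force: [1.4, 0.4, -0.9]
grip_width: 0.951
```

```bash
python3 - <<'E'
from h import *
s=r.sense();im=r.read_camera("wrist");t=r.read_camera("top");cv2.imwrite("pics/w2.png",im);cv2.imwrite("pics/t2.png",t);np.save("w2.npy",np.r_[s["ee_pos"],s["ee_rot"]])
print(s["ee_pos"],s["ee_rot"])
cv2.imwrite("pics/c2.png",np.vstack([cv2.resize(t[155:265,120:390],None,fx=2.37,fy=2.37),im[:300]]))
E
```

```text
[0.47981652 0.32813607 0.36933906] [1.79887297e+02 8.52734123e-02 1.00619970e+02]
```

View pics/c2.png

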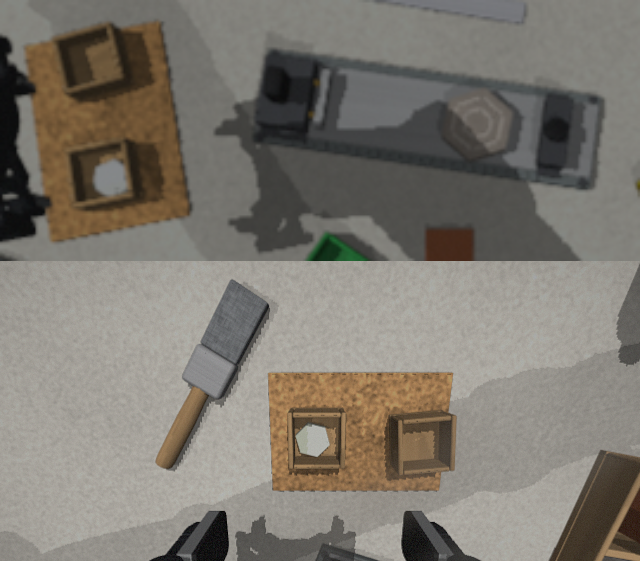

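The box stands on the mat's free half with the chip inside: (100,172) in the upper crop, (316,440) in the wrist view. Now I'll locate the gauge line and jaw handle.

```bash
python3 - <<'E'
from h import *
C=cam("top");a=np.load("w1.npy");W=cam("wrist",dict(ee_pos=a[:3],ee_rot=a[3:]))
ang=lambda p:np.degrees(np.arctan2(-(p[0]-p[1])[0],(p[0]-p[1])[1]))
for n,c,e in(("top",C,[[234.6,176.1],[374.6,196.3]]),("wL",W,[[263,40],[303,303]]),("wR",W,[[346,30],[368,297]])):
    p=ray(c,e,.015);print(n,p.round(4),ang(p).round(2))
# handle: dark blob in t2 and w1
for n,c,f,x0,y0,x1,y1 in(("top",C,"t2",225,170,262,212),("w1",W,"w1",262,25,350,100)):
    g=cv2.cvtColor(cv2.imread(f"pics/{f}.png"),cv2.COLOR_BGR2GRAY)[y0:y1,x0:x1]
    for th in (14,20,26):
        m=(g<th).astype(np.uint8);k,l,s,ce=cv2.connectedComponentsWithStats(m)
        i=1+np.argmax(s[1:,4]) if k>1 else 0
        print(n,th,s[i],ce[i]+[x0,y0],ray(c,ce[i]+[x0,y0],.095).round(4))
E
```

```text
top [[ 0.5992  0.1827]
 [ 0.5511 -0.1305]] -8.72
wL [[ 0.5186  0.1955]
 [ 0.4702 -0.1142]] -8.88
wR [[ 0.6027  0.1812]
 [ 0.5537 -0.1282]] -9.01
top 14 [13 17  4 10 23] [239.69565217 192.        ] [[0.5476 0.1583]]
top 20 [ 8 15 10 13 58] [238.68965517 192.37931034] [[0.5468 0.1603]]
top 26 [ 7 14 11 15 89] [238.1011236 191.7752809] [[0.5481 0.1615]]
w1 14 [29 30 27 11 89] [304.46067416  60.53932584] [[0.554  0.1546]]
w1 20 [ 27  30  30  12 169] [303.88757396  60.13609467] [[0.5536 0.155 ]]
w1 26 [ 27  27  30  16 264] [303.64772727  59.65909091] [[0.5535 0.1554]]
```

>>> {"method": "play_rows", "body": {
  "commands": [
    [[0, 0, 7.8], [0.8, -1.8, 0], 0.9],
    [[0, 0, 7.8], [0.8, -1.8, 0], 0.9],
    [[0, 0, 7.8], [0.8, -1.8, 0], 0.9],
    [[0, 0, 7.8], [0.8, -1.8, 0], 0.9],
    [[0, 0, 7.8], [0.8, -1.8, 0], 0.9]
  ]
}}

```text
clock: 8.65
ee_pos: [0.5179, 0.2388, 0.3687]
ee_rot: [179.9, -0.1, 141.4]
contact_force: [-0.0, -0.3, 1.3]
grip_width: 0.952
```

>>> {"method": "play_rows", "body": {
  "commands": [
    [[0, 0, 7.8], [0.8, -1.8, -1], 0.9],
    [[0, 0, 7.8], [0.8, -1.8, -1], 0.9],
    [[0, 0, 7.8], [0.8, -1.8, -1], 0.9],
    [[0, 0, 7.8], [0.8, -1.8, -1], 0.9],
    [[0, 0, 0], [0, 0, 0], 0.9]
  ]
}}

```text
clock: 9.15
ee_pos: [0.5504, 0.1597, 0.3254]
ee_rot: [-179.9, -0.3, 173.9]
contact_force: [0.2, -1.1, 0.4]
grip_width: 0.95
```

```bash
python3 st.py .557 .162 .30 171.1; python3 - <<'E'
from h import *
s=r.sense();im=r.read_camera("wrist");cv2.imwrite("pics/w3.png",im);np.save("w3.npy",np.r_[s["ee_pos"],s["ee_rot"]])
E
```

```text
9.15 [0.5504 0.1597 0.3254] [-179.91   -0.31  173.88] 0.95 [ 0.2 -1.1  0.4]
turn [ 0.1 -0.3 -2.8] shift cm [ 0.66  0.23 -2.54]
```

View pics/w3.png

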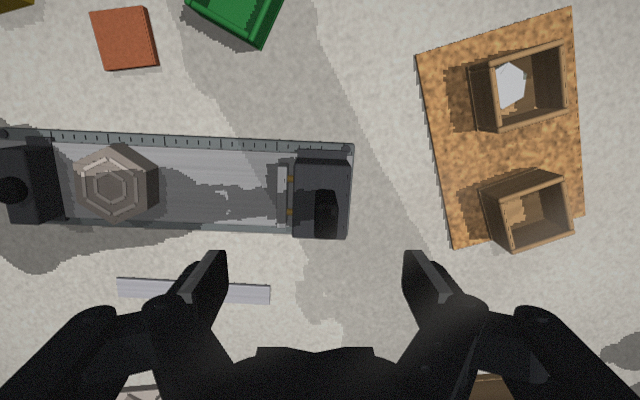

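The view shows the sprung face edge at (277,193), the block front at u≈294, the handle at (326,215), the tile at (115,183) and the fence face edge at u≈57–65.

```bash
python3 - <<'E'
from h import *
a=np.load("w3.npy");W=cam("wrist",dict(ee_pos=a[:3],ee_rot=a[3:]))
yg=np.array([.155,.988]);xg=np.array([.988,-.155])
def pr(n,uv,z):
    p=ray(W,uv,z);print(n,p.round(4).tolist(),"xg,yg",np.c_[(p-[.535,.0235])@xg,(p-[.535,.0235])@yg].round(4).tolist())
pr("face",[[278,165],[276,222]],.04);pr("block front",[[295,158],[292,238]],.05);pr("block back",[[352,158],[348,239]],.05)
pr("bed near",[[50,137],[353,151]],.015);pr("bed far",[[70,224],[290,236]],.015)
pr("handle L/R edge top",[[315,215],[338,215]],.095)
pr("fence",[[53,145],[66,218]],.046)
pr("tile L/R",[[76,178],[158,180],[108,146],[111,216]],.037)
E
```

```text
face [[0.5207, 0.1312], [0.5698, 0.1226]] xg,yg [[-0.0308, 0.1042], [0.0191, 0.1033]]
block front [[0.515, 0.1466], [0.5819, 0.1358]] xg,yg [[-0.0389, 0.1185], [0.0289, 0.1182]]
block back [[0.5197, 0.191], [0.5878, 0.1826]] xg,yg [[-0.0411, 0.1631], [0.0275, 0.1654]]
bed near [[0.479, -0.0682], [0.5194, 0.1958]] xg,yg [[-0.0411, -0.0993], [-0.0421, 0.1678]]
bed far [[0.5602, -0.077], [0.5944, 0.1297]] xg,yg [[0.0405, -0.0954], [0.0422, 0.1142]]
handle L/R edge top [[0.5479, 0.1589], [0.5496, 0.1743]] xg,yg [[-0.0082, 0.1358], [-0.009, 0.1513]]
fence [[0.4852, -0.0421], [0.5456, -0.0517]] xg,yg [[-0.039, -0.0725], [0.0221, -0.0727]]
tile L/R [[0.5142, -0.0396], [0.5232, 0.0286], [0.491, -0.0051], [0.5503, -0.02]] xg,yg [[-0.0107, -0.0656], [-0.0125, 0.0032], [-0.039, -0.0351], [0.0219, -0.0406]]
```

>>> {"method": "play_rows", "body": {
  "commands": [
    [[0, -0.3, -2.8], [0.4, 0.6, -1], 0.9],
    [[0, 0, 0], [0, 0, -2], 0.9],
    [[0, 0, 0], [0, 0, -1], 0.9],
    [[0, 0, 0], [0, 0, 0], 0.9]
  ]
}}

```text
clock: 9.6
ee_pos: [0.5528, 0.1715, 0.2859]
ee_rot: [179.8, -0.0, 170.3]
contact_force: [0.6, -1.2, -0.9]
grip_width: 0.949
```

```bash
python3 st.py .554 .166 .234 171.1
```

```text
9.6 [0.5528 0.1715 0.2859] [ 1.7983e+02 -2.0000e-02  1.7029e+02] 0.949 [ 0.6 -1.2 -0.9]
turn [-0.2  0.   0.8] shift cm [ 0.12 -0.55 -5.19]
```

>>> {"method": "play_rows", "body": {
  "commands": [
    [[-0.2, 0, 0.8], [0.1, -0.5, -1], 0.9],
    [[0, 0, 0], [0, 0, -2], 0.9],
    [[0, 0, 0], [0, 0, -1.8], 0.9],
    [[0, 0, 0], [0, 0, -0.2], 0.9],
    [[0, 0, 0], [0, 0, 0], 0.9]
  ]
}}

```text
clock: 10.1
ee_pos: [0.5543, 0.1672, 0.2363]
ee_rot: [179.9, 0.2, 171.2]
contact_force: [0.4, 0.0, -0.2]
grip_width: 0.948
```

```bash
python3 st.py .554 .166 .234 171.1
```

```text
10.1 [0.5543 0.1672 0.2363] [179.94   0.2  171.21] 0.948 [ 0.4  0.  -0.2]
turn [-0.   0.2 -0.1] shift cm [-0.03 -0.12 -0.23]
```

>>> {"method": "play_rows", "body": {
  "commands": [
    [[0, 0, 0], [0, -0.1, -0.2], 0],
    [[0, 0, 0], [0, 0, 0], -0.4],
    [[0, 0, 0], [0, 0, 0], -0.8],
    [[0, 0, 0], [0, 0, 0], -1],
    [[0, 0, 0], [0, 0, 0], -1]
  ],
  "newtons": 30
}}

```text
clock: 10.6
ee_pos: [0.5553, 0.1661, 0.2371]
ee_rot: [179.8, 0.4, 171.2]
contact_force: [0.7, -0.5, -4.5]
grip_width: 0.178
```

>>> {"method": "play_rows", "body": {
  "commands": [
    [[0, 0, 0], [0, 0, 0], -1],
    [[0, 0, 0], [0, 0, 0], -1],
    [[0, 0, 0], [0, 0, 0], -1]
  ]
}}

```text
clock: 10.9
ee_pos: [0.5553, 0.1661, 0.2371]
ee_rot: [179.8, 0.4, 171.2]
contact_force: [0.8, -0.8, -1.2]
grip_width: 0.183
```

```bash
python3 st.py .554 .166 .234 171.1
```

```text
10.9 [0.5553 0.1661 0.2371] [179.83   0.42 171.22] 0.183 [ 0.8 -0.8 -1.2]
turn [-0.1  0.4 -0.1] shift cm [-0.13 -0.01 -0.31]
```

>>> {"method": "play_rows", "body": {
  "commands": [
    [[0, 0, 0], [-0.08, -0.5, 0], -1],
    [[0, 0, 0], [-0.16, -1, 0], -1],
    [[0, 0, 0], [-0.16, -1, 0], -1],
    [[0, 0, 0], [-0.16, -1, 0], -1],
    [[0, 0, 0], [-0.16, -1, 0], -1]
  ]
}}

```text
clock: 11.4
ee_pos: [0.5493, 0.132, 0.2372]
ee_rot: [178.9, 0.7, 171.8]
contact_force: [4.1, 8.9, -5.7]
grip_width: 0.186
```

```bash
python3 st.py .540 .0484 .237 171.1
```

```text
11.4 [0.5493 0.132  0.2372] [178.94   0.69 171.8 ] 0.186 [ 4.1  8.9 -5.7]
turn [-0.9  0.8 -0.7] shift cm [-0.93 -8.36 -0.02]
```

>>> {"method": "play_rows", "body": {
  "commands": [
    [[-0.3, 0.2, -0.3], [-0.16, -1, 0], -1],
    [[-0.2, 0.2, -0.2], [-0.16, -1, 0], -1],
    [[-0.2, 0.2, 0], [-0.16, -1, 0], -1],
    [[-0.2, 0.1, 0], [-0.16, -1, 0], -1],
    [[-0.2, 0, 0], [-0.16, -1, 0], -1]
  ]
}}

```text
clock: 11.9
ee_pos: [0.5436, 0.091, 0.2371]
ee_rot: [179.3, 0.5, 171.8]
contact_force: [2.2, 9.3, -4.6]
grip_width: 0.179
```

```bash
python3 st.py .540 .0484 .237 171.1
```

```text
11.9 [0.5436 0.091  0.2371] [179.32   0.51 171.76] 0.179 [ 2.2  9.3 -4.6]
turn [-0.6  0.6 -0.7] shift cm [-0.36 -4.26 -0.01]
```

>>> {"method": "play_rows", "body": {
  "commands": [
    [[-0.2, 0.2, -0.2], [-0.1, -0.6, 0], -1],
    [[-0.2, 0.2, -0.2], [-0.1, -0.6, 0], -1],
    [[-0.2, 0.2, -0.2], [-0.1, -0.6, 0], -1],
    [[-0.2, 0.1, 0], [-0.1, -0.6, 0], -1],
    [[-0.2, 0, 0], [-0.08, -0.5, 0], -1]
  ]
}}

```text
clock: 12.4
ee_pos: [0.5411, 0.0709, 0.2371]
ee_rot: [179.6, 0.3, 171.6]
contact_force: [1.2, 8.7, -3.9]
grip_width: 0.182
```

```bash
python3 st.py .540 .0484 .237 171.1; python3 - <<'E'
from h import *
s=r.sense();im=r.read_camera("wrist");cv2.imwrite("pics/w4.png",im);np.save("w4.npy",np.r_[s["ee_pos"],s["ee_rot"]])
cv2.imwrite("pics/w4c.png",cv2.resize(im[100:300,120:420],None,fx=2.6,fy=2.6,interpolation=cv2.INTER_CUBIC))
E
```

```text
12.4 [0.5411 0.0709 0.2371] [179.64   0.3  171.59] 0.182 [ 1.2  8.7 -3.9]
turn [-0.3  0.4 -0.5] shift cm [-0.11 -2.25 -0.01]
```

View pics/w4c.png

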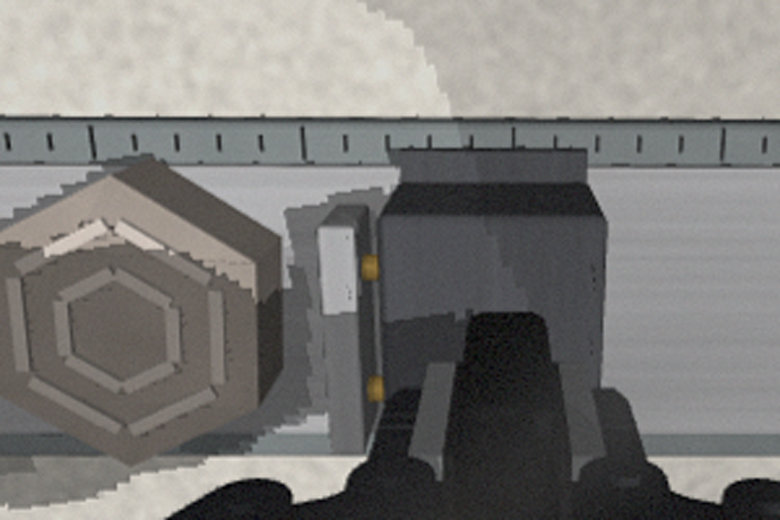

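The crop shows the jaw face at u≈320 and the tile edge at u≈258, about 13 mm apart. The spring gap, with its brass pins, is still open. Continuing slowly.

>>> {"method": "play_rows", "body": {
  "commands": [
    [[-0.1, 0.1, -0.2], [-0.08, -0.5, 0], -1],
    [[-0.1, 0.1, -0.2], [-0.08, -0.5, 0], -1],
    [[-0.1, 0.1, -0.1], [-0.08, -0.5, 0], -1],
    [[-0.1, 0.1, 0], [-0.06, -0.4, 0], -1],
    [[0, 0, 0], [-0.06, -0.4, 0], -1]
  ]
}}

```text
clock: 12.95
ee_pos: [0.5393, 0.0579, 0.2371]
ee_rot: [179.3, 0.2, 171.6]
contact_force: [1.1, 9.6, -4.0]
grip_width: 0.181
```

```bash
python3 st.py .540 .0484 .237 171.1
```

```text
12.95 [0.5393 0.0579 0.2371] [179.32   0.23 171.64] 0.181 [ 1.1  9.6 -4. ]
turn [-0.6  0.3 -0.5] shift cm [ 0.07 -0.95 -0.01]
```

>>> {"method": "play_rows", "body": {
  "commands": [
    [[-0.2, 0.1, -0.2], [-0.06, -0.4, 0], -1],
    [[-0.2, 0.1, -0.2], [-0.06, -0.4, 0], -1]
  ]
}}

```text
clock: 13.15
ee_pos: [0.5388, 0.0542, 0.2371]
ee_rot: [179.4, 0.2, 171.5]
contact_force: [3.2, 8.4, -5.3]
grip_width: 0.186
```

>>> {"method": "play_rows", "body": {
  "commands": [
    [[-0.1, 0, 0], [-0.05, -0.3, 0], -1]
  ]
}}

```text
clock: 13.25
ee_pos: [0.5386, 0.0534, 0.2371]
ee_rot: [179.4, 0.2, 171.6]
contact_force: [1.3, 9.4, -3.9]
grip_width: 0.183
```

```bash
python3 st.py .538 .0484 .237 171.1; python3 - <<'E'
from h import *
s=r.sense();im=r.read_camera("wrist");cv2.imwrite("pics/w5.png",im);np.save("w5.npy",np.r_[s["ee_pos"],s["ee_rot"]])
cv2.imwrite("pics/w5c.png",cv2.resize(im[120:280,50:350],None,fx=2.6,fy=2.6,interpolation=cv2.INTER_CUBIC))
E
```

```text
13.25 [0.5386 0.0534 0.2371] [179.37   0.23 171.59] 0.183 [ 1.3  9.4 -3.9]
turn [-0.6  0.3 -0.5] shift cm [-0.06 -0.5  -0.01]
```

View pics/w5c.png

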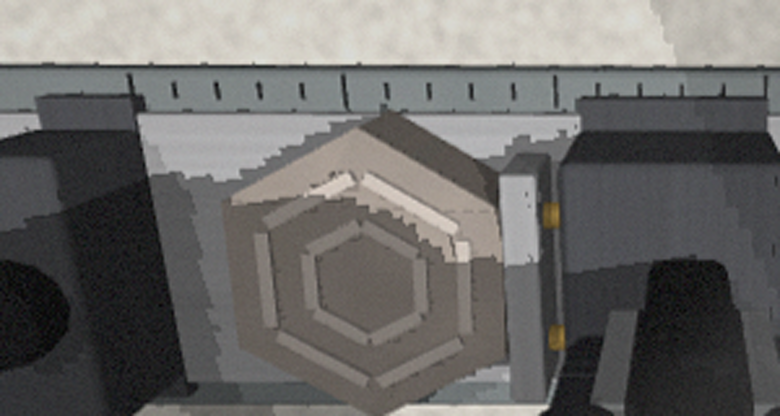

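```bash
python3 - <<'E'
from h import *
a=np.load("w5.npy");W=cam("wrist",dict(ee_pos=a[:3],ee_rot=a[3:]))
yg=np.array([.155,.988])
for n,c,z in(("fence base",[[140,110],[187,385]],.015),("tile L",[[226,203],[240,345]],.037),("tile R",[[497,205],[503,345]],.037),("face top",[[500,175],[512,395]],.04),("block front",[[563,165],[560,260]],.05)):
    print(n,((ray(W,np.array(c)/2.6+[50,120],z)-a[:2])@yg*1000).round(1))
E
```

```text
fence base [-127.4 -128.4]
tile L [ -98.3 -100.2]
tile R [-40.2 -40.7]
face top [-38.5 -38.7]
block front [-23.8 -25.1]
```

The tile still has a gap of about 28 mm to the fence (the earlier fence pick was its base line), so contact should come near TCP y≈0.024. Continuing.

>>> {"method": "play_rows", "body": {
  "commands": [
    [[-0.2, 0.1, -0.2], [-0.08, -0.5, 0], -1],
    [[-0.2, 0.1, -0.2], [-0.08, -0.5, 0], -1],
    [[-0.1, 0.1, -0.1], [-0.08, -0.5, 0], -1],
    [[-0.1, 0, 0], [-0.08, -0.5, 0], -1],
    [[-0.1, 0, 0], [-0.08, -0.5, 0], -1]
  ]
}}

```text
clock: 13.8
ee_pos: [0.5365, 0.0405, 0.2371]
ee_rot: [179.2, 0.3, 171.8]
contact_force: [2.1, 9.6, -3.3]
grip_width: 0.182
```

```bash
python3 st.py .534 .0225 .237 171.1
```

```text
13.8 [0.5365 0.0405 0.2371] [179.24   0.27 171.79] 0.182 [ 2.1  9.6 -3.3]
turn [-0.7  0.4 -0.7] shift cm [-0.25 -1.8  -0.01]
```

>>> {"method": "play_rows", "body": {
  "commands": [
    [[-0.2, 0.1, -0.2], [-0.08, -0.5, 0], -1],
    [[-0.2, 0.1, -0.2], [-0.08, -0.5, 0], -1],
    [[-0.2, 0.1, -0.2], [-0.07, -0.4, 0], -1],
    [[-0.2, 0.1, 0], [-0.06, -0.4, 0], -1]
  ]
}}

```text
clock: 14.2
ee_pos: [0.5353, 0.0314, 0.2371]
ee_rot: [179.4, 0.2, 171.7]
contact_force: [3.3, 10.6, -4.4]
grip_width: 0.181
```

>>> {"method": "play_rows", "body": {
  "commands": [
    [[-0.1, 0, 0], [-0.06, -0.4, 0], -1]
  ]
}}

```text
clock: 14.3
ee_pos: [0.535, 0.0298, 0.2372]
ee_rot: [179.4, 0.2, 171.8]
contact_force: [0.8, 10.0, -3.7]
grip_width: 0.18
```

```bash
python3 st.py .534 .0225 .237 171.1; python3 - <<'E'
from h import *
s=r.sense();im=r.read_camera("wrist");cv2.imwrite("pics/w6.png",im);np.save("w6.npy",np.r_[s["ee_pos"],s["ee_rot"]])
cv2.imwrite("pics/w6c.png",cv2.resize(im[120:280,50:350],None,fx=2.6,fy=2.6,interpolation=cv2.INTER_CUBIC))
E
```

```text
14.3 [0.535  0.0298 0.2372] [179.36   0.24 171.77] 0.18 [ 0.8 10.  -3.7]
turn [-0.6  0.3 -0.7] shift cm [-0.1  -0.73 -0.02]
```

View pics/w6c.png

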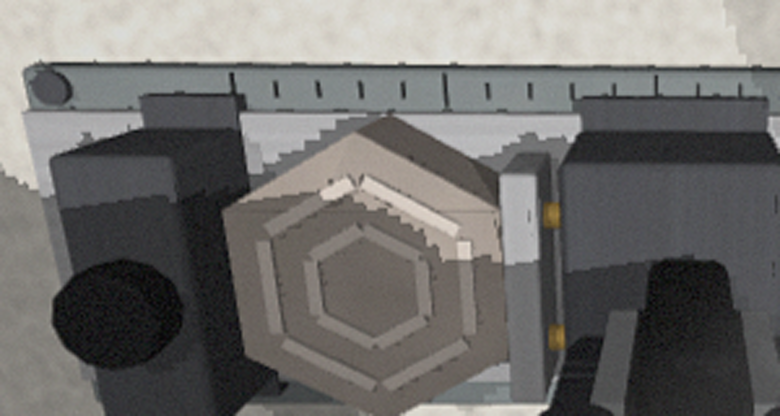

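About 5 mm to fence contact. From here I'll use small steps and watch the force.

>>> {"method": "play_rows", "body": {
  "commands": [
    [[-0.1, 0.1, -0.2], [-0.06, -0.4, 0], -1]
  ]
}}

```text
clock: 14.45
ee_pos: [0.5347, 0.0279, 0.2371]
ee_rot: [179.3, 0.2, 171.7]
contact_force: [3.8, 9.5, -6.0]
grip_width: 0.179
```

>>> {"method": "play_rows", "body": {
  "commands": [
    [[-0.1, 0.1, -0.2], [-0.05, -0.3, 0], -1]
  ]
}}

```text
clock: 14.55
ee_pos: [0.5347, 0.027, 0.2371]
ee_rot: [179.3, 0.2, 171.6]
contact_force: [3.5, 9.3, -4.4]
grip_width: 0.181
```

>>> {"method": "play_rows", "body": {
  "commands": [
    [[-0.1, 0, -0.1], [-0.05, -0.3, 0], -1]
  ]
}}

```text
clock: 14.65
ee_pos: [0.5345, 0.0263, 0.2371]
ee_rot: [179.2, 0.2, 171.6]
contact_force: [1.3, 10.6, -3.6]
grip_width: 0.183
```

>>> {"method": "play_rows", "body": {
  "commands": [
    [[-0.1, 0.1, -0.1], [-0.05, -0.3, 0], -1]
  ]
}}

```text
clock: 14.75
ee_pos: [0.5345, 0.0257, 0.2372]
ee_rot: [179.2, 0.2, 171.7]
contact_force: [4.6, 10.9, -6.6]
grip_width: 0.185
```

>>> {"method": "play_rows", "body": {
  "commands": [
    [[-0.1, 0.1, -0.1], [-0.05, -0.3, 0], -1]
  ]
}}

```text
clock: 14.85
ee_pos: [0.5345, 0.0253, 0.2372]
ee_rot: [179.1, 0.2, 171.7]
contact_force: [3.2, 12.5, -6.3]
grip_width: 0.184
```

>>> {"method": "play_rows", "body": {
  "commands": [
    [[-0.1, 0, -0.1], [-0.05, -0.3, 0], -1]
  ]
}}

```text
clock: 14.95
ee_pos: [0.5344, 0.0251, 0.2371]
ee_rot: [179.0, 0.2, 171.8]
contact_force: [1.7, 11.9, -3.8]
grip_width: 0.179
```

>>> {"method": "play_rows", "body": {
  "commands": [
    [[-0.1, 0.1, -0.1], [-0.06, -0.4, 0], -1]
  ]
}}

```text
clock: 15.05
ee_pos: [0.5343, 0.024, 0.2372]
ee_rot: [178.9, 0.2, 171.8]
contact_force: [3.8, 12.5, -5.9]
grip_width: 0.179
```

>>> {"method": "play_rows", "body": {
  "commands": [
    [[-0.1, 0.1, -0.1], [-0.06, -0.4, 0], -1]
  ]
}}

```text
clock: 15.15
ee_pos: [0.5342, 0.023, 0.2372]
ee_rot: [178.8, 0.1, 171.9]
contact_force: [3.9, 13.2, -7.0]
grip_width: 0.185
```

>>> {"method": "play_rows", "body": {
  "commands": [
    [[-0.1, 0, -0.1], [-0.06, -0.4, 0], -1]
  ]
}}

```text
clock: 15.25
ee_pos: [0.534, 0.0222, 0.2372]
ee_rot: [178.7, 0.2, 172.0]
contact_force: [2.8, 14.0, -3.0]
grip_width: 0.18
```

```bash
python3 st.py .534 .0225 .237 171.1; python3 - <<'E'
from h import *
s=r.sense();im=r.read_camera("wrist");cv2.imwrite("pics/w7.png",im);np.save("w7.npy",np.r_[s["ee_pos"],s["ee_rot"]])
f=lambda n:cv2.resize(cv2.imread(f"pics/{n}.png")[165:270,230:300],None,fx=5,fy=5,interpolation=cv2.INTER_CUBIC)
cv2.imwrite("pics/w7c.png",np.hstack([f("w6"),f("w7")]))
for n in("w6","w7"):
    g=cv2.imread(f"pics/{n}.png");h=cv2.cvtColor(g,cv2.COLOR_BGR2HSV)[165:270,230:300]
    k,l,st,c=cv2.connectedComponentsWithStats(cv2.inRange(h,(12,150,60),(28,255,255)));print(n,st[1:].tolist())
    print(cv2.cvtColor(g,cv2.COLOR_BGR2GRAY)[195:200,230:300].mean(0).astype(int).tolist())
E
```

```text
15.25 [0.534  0.0222 0.2372] [1.7870e+02 1.7000e-01 1.7197e+02] 0.18 [ 2.8 14.  -3. ]
turn [-1.3  0.4 -0.9] shift cm [-0.    0.03 -0.02]
w6 [[30, 33, 2, 1, 2], [34, 33, 1, 4, 4], [33, 39, 2, 3, 3], [36, 80, 1, 1, 1], [32, 83, 1, 1, 1], [36, 82, 1, 1, 1], [35, 84, 1, 1, 1]]
[165, 163, 157, 151, 142, 130, 123, 112, 103, 92, 77, 63, 134, 178, 181, 176, 178, 175, 175, 177, 177, 175, 180, 181, 180, 175, 109, 83, 58, 61, 64, 67, 83, 93, 94, 55, 59, 73, 85, 83, 83, 84, 85, 85, 82, 86, 84, 83, 82, 83, 82, 83, 84, 84, 81, 83, 82, 82, 82, 83, 84, 82, 83, 83, 83, 83, 82, 84, 82, 82]
w7 [[35, 81, 1, 1, 1], [34, 84, 2, 1, 2], [35, 88, 1, 1, 1]]
[165, 165, 165, 165, 161, 156, 151, 140, 130, 122, 114, 102, 84, 72, 60, 97, 169, 180, 179, 178, 175, 176, 176, 176, 176, 179, 181, 167, 110, 73, 57, 54, 62, 66, 53, 60, 67, 79, 85, 84, 84, 85, 84, 85, 83, 83, 83, 85, 85, 83, 80, 83, 85, 83, 83, 81, 81, 82, 83, 84, 82, 83, 82, 82, 83, 83, 83, 84, 83, 81]
```

View pics/w7c.png

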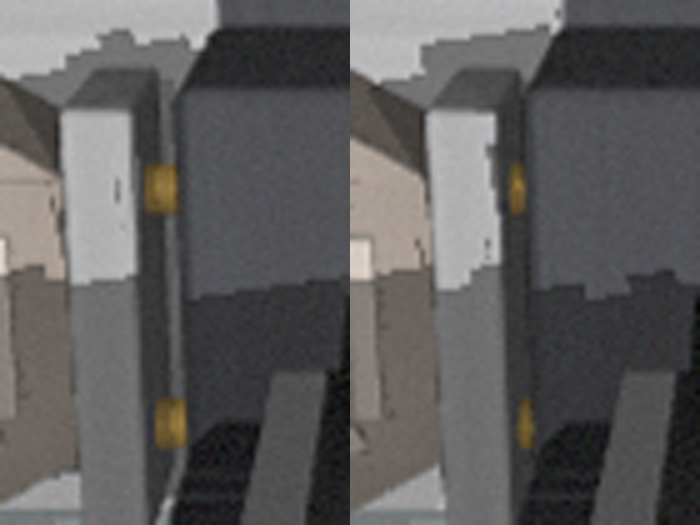

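The brass pins' gap has narrowed by about half. The plate shifted about 3 px at about 1.75 px/mm, so about 1.9 mm of the 4 mm, and the force is 14 N (drag 9 + spring about 5). I'll relax the arm before letting go.

>>> {"method": "play_rows", "body": {
  "commands": [
    [[0, 0, 0], [0, 0, 0], -1],
    [[0, 0, 0], [0, 0, 0], -1],
    [[0, 0, 0], [0, 0, 0], -1]
  ]
}}

```text
clock: 15.6
ee_pos: [0.534, 0.0223, 0.2371]
ee_rot: [178.7, 0.2, 172.0]
contact_force: [0.6, 2.6, -1.8]
grip_width: 0.183
```

>>> {"method": "play_rows", "body": {
  "commands": [
    [[0, 0, 0], [0, 0, 0], -0.4],
    [[0, 0, 0], [0, 0, 0], -0.1],
    [[0, 0, 0], [0, 0, 0], 0],
    [[0, 0, 0], [0, 0, 0], 0],
    [[0, 0, 0], [0, 0, 0.5], 0]
  ]
}}

```text
clock: 16.1
ee_pos: [0.5337, 0.0214, 0.2422]
ee_rot: [178.7, 0.1, 171.9]
contact_force: [0.1, 0.1, 0.3]
grip_width: 0.501
```

>>> {"method": "play_rows", "body": {
  "commands": [
    [[0, 0, 0], [0, 0, 1.5], 0],
    [[0, 0, 0], [0, 0, 3], 0],
    [[0, 0, 0], [0, 0, 3], 0],
    [[0, 0, 0], [0, 0, 2], 0],
    [[0, 0, 0], [0, 0, 0], 0]
  ]
}}

```text
clock: 16.6
ee_pos: [0.5331, 0.021, 0.3422]
ee_rot: [178.7, 0.1, 171.9]
contact_force: [0.3, -1.3, 0.2]
grip_width: 0.503
```

```bash
python3 st.py .534 .0225 .237 171.1; python3 - <<'E'
from h import *
s=r.sense();im=r.read_camera("wrist");cv2.imwrite("pics/w8.png",im);np.save("w8.npy",np.r_[s["ee_pos"],s["ee_rot"]])
cv2.imwrite("pics/w8c.png",cv2.resize(im[110:260,120:380],None,fx=3,fy=3,interpolation=cv2.INTER_CUBIC))
E
```

```text
16.6 [0.5331 0.021  0.3422] [1.7874e+02 1.2000e-01 1.7188e+02] 0.503 [ 0.3 -1.3  0.2]
turn [-1.2  0.3 -0.8] shift cm [  0.09   0.15 -10.52]
```

View pics/w8c.png

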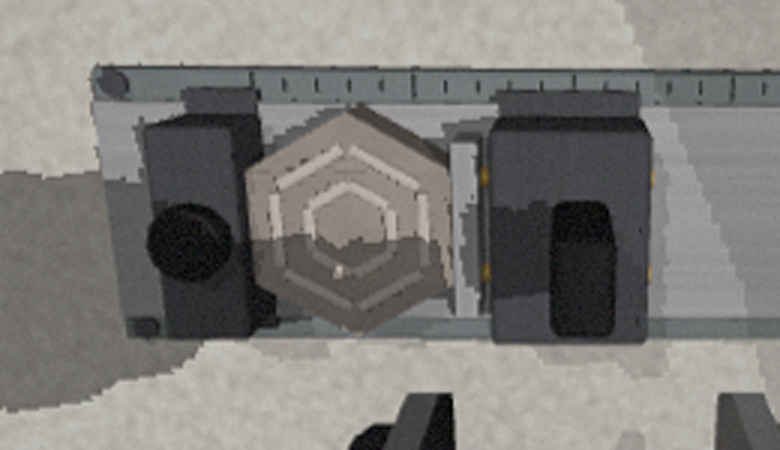

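```bash
python3 - <<'E'
from h import *
yg=np.array([.155,.988])
def prof(n,rows):
    a=np.load(n+".npy");W=cam("wrist",dict(ee_pos=a[:3],ee_rot=a[3:]))
    g=cv2.cvtColor(cv2.imread(f"pics/{n}.png"),cv2.COLOR_BGR2GRAY)
    return a,W,g[rows[0]:rows[1]].mean(0)
a,W,p=prof("w8",(162,167));print(list(zip(range(264,290),p[264:290].astype(int))));print(list(zip(range(332,342),p[332:342].astype(int))))
c8=lambda u,v,z:((ray(W,np.array([[u/3+120,v/3+110]]),z)-a[:2])@yg*1000).round(1)[0]
print("face",c8(449,150,.04),c8(456,310,.04),"block front",c8(490,140,.05),c8(487,325,.05),"back",c8(651,140,.05),c8(647,335,.05))
print("tile L",c8(247,170,.037),c8(257,280,.037),"R",c8(447,160,.037),c8(456,285,.037))
h=cv2.cvtColor(cv2.imread("pics/w8.png"),cv2.COLOR_BGR2HSV)
k,l,s,c=cv2.connectedComponentsWithStats(cv2.inRange(h[110:260,120:380],(10,110,50),(30,255,255)))
print((s[1:]+[120,110,0,0,0]).tolist())
# before: w3
a,W,_=prof("w3",(0,1));g=lambda u,v,z:((ray(W,np.array([[u,v]]),z)-a[:2])@yg*1000).round(1)[0]
print("w3 face",g(277.5,170,.04),"front",g(294.5,165,.05))
h=cv2.cvtColor(cv2.imread("pics/w3.png"),cv2.COLOR_BGR2HSV)
k,l,s,c=cv2.connectedComponentsWithStats(cv2.inRange(h[150:245,260:380],(10,110,50),(30,255,255)))
print((s[1:]+[260,150,0,0,0]).tolist())
E
```

```text
[(264, np.int64(111)), (265, np.int64(103)), (266, np.int64(93)), (267, np.int64(84)), (268, np.int64(71)), (269, np.int64(47)), (270, np.int64(129)), (271, np.int64(150)), (272, np.int64(150)), (273, np.int64(147)), (274, np.int64(148)), (275, np.int64(148)), (276, np.int64(152)), (277, np.int64(153)), (278, np.int64(95)), (279, np.int64(47)), (280, np.int64(46)), (281, np.int64(76)), (282, np.int64(61)), (283, np.int64(53)), (284, np.int64(66)), (285, np.int64(70)), (286, np.int64(70)), (287, np.int64(70)), (288, np.int64(71)), (289, np.int64(70))]
[(332, np.int64(71)), (333, np.int64(73)), (334, np.int64(72)), (335, np.int64(69)), (336, np.int64(60)), (337, np.int64(101)), (338, np.int64(133)), (339, np.int64(136)), (340, np.int64(135)), (341, np.int64(150))]
face -33.7 -32.8 block front -21.0 -22.7 back 23.7 24.6
tile L -93.1 -93.0 R -34.7 -33.0
[[280, 166, 3, 6, 18], [337, 167, 1, 5, 5], [281, 198, 3, 6, 13], [336, 199, 1, 4, 4]]
w3 face -33.1 front -18.6
[[288, 175, 6, 7, 32], [287, 209, 6, 6, 33]]
```

```bash
python3 - <<'E'
from h import *
t=r.read_camera("scene");cv2.imwrite("pics/s9.png",t);r.finish_job();print(r.sense()["clock"])
E
```

```text
the job is handed in; nothing more can be done
the job is handed in; nothing more can be done
```

I moved the box with its chip to the mat's free half, slid the jaw until the tile was gripped against the fence, and handed the job in at about 17 s of the 67 s allowed.

**Box:** After release, the top and wrist pictures showed it upright and wholly on the free half, with the chip inside. I did not look at it again before handing in, but nothing went near it afterwards.

**Grip on the tile:** Drag while sliding was about 9–10 N, and pushing force rose to about 14 N once the tile met the fence. In the last wrist picture the tile sits square against the fence.

**Sprung face:** My estimates of how far it gave disagree, ranging from about 1.5 to 3 mm of the 4 mm. The most direct one, the plate's shift in the wrist view, gives about 2 mm. A gap remained behind the plate, but the pins showed about 1 mm at the jaw's back, so I take it as partly pressed, not right in.

**Measurement and force notes:**
- My first fence position was wrong by about 25 mm. I corrected it from a closer picture before contact.
- My first grip on the box was too high, so I opened and took it again lower before lifting.
- The highest force I saw was about 24 N, when setting the box down.
- I saw no other object disturbed in the pictures I viewed. A last scene picture was saved but not examined.

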